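Load the drinks carrier for the children's party table

ROBOT

A 6-joint arm with a two-finger parallel gripper is mounted at the origin on the work surface. World frame = base frame: x ahead of the robot, y to its left, z up, the work surface at z = 0. Lengths are in m, angles in rad, forces in N, time in s.
With the tool pointing down it reaches from about 0.35 to 0.775 m from the base axis. Payload 7.3 kg.
Tool frame: the origin (TCP) lies at the very end of the fingers, on their centre line; the grasp point (between the pads) lies 19 mm behind it; z points along the fingers, y is the line along which they close (so a half turn about z gives the same grasp; the last joint's range is limited). The gripper opens to 92 mm and grips with 3 to 60 N. Pads are 19 mm wide; open, the fingers measure 130 mm over their backs; the gripper's body (75 mm by 190 mm) begins 47 mm behind the grasp point.
Start: joints at [-1.35, 0.342, 1.524, -0, 1.275, -0.146], TCP at [0.188, -0.49, 0.227] pointing down, gripper open.
Joint ranges: [-2.53, 2.53], [-0.77, 2.02], [0.04, 2.7], [-1, 4.14], [0.28, 2.66], [-3.11, 3.11]. Speed limits (rad/s): [2.57, 2.57, 3.14, 3.14, 3.14, 3.14].

INTERFACE

Orientations are given as [roll, pitch, yaw] about the fixed x, y, z axes, in that order (R = Rz(yaw) Ry(pitch) Rx(roll)).
In Python, from cell import * gives the robot as it stands.
- The arm moves only by the tool step_arm, never from a script. Its argument "commands" is a list of rows, each a list of 7 numbers: the opening, from 0 (shut) to 1 (fully open), then the shift along the world's x, y, z in cm, then the turn, a rotation vector about the world's x, y, z in rad. A call has 1 to 5 rows; each row is the pose to reach, as a shift and turn from the pose commanded when the call began; what a row does not reach only later rows make up. A row lasts 1/12 s, in which the tool goes at most 41.7 mm and 7.16 degrees, less where a joint would pass 70% of its speed; a pose out of reach is approached as far as the arm can. A call with a gripper value outside its range is refused whole. The fingers move at their own pace and stop on an object; "grip_force" is the grip in N (left out, the last holds). Time passes only in rows, so rows that repeat a pose let the fingers close. It gives the time, the measured TCP pose, the force, the opening and the grip force at its end, in the units of the state.
- observe(): the state, without advancing time (a new reading comes with each control period).
- read_camera(name): name is "scene" or "top" or "wrist"; returns the picture (400x640x3 uint8, red, green, blue); there is no depth.
- camera_model(name): a dict with "vfov" (degrees; the focal length in pixels is half the picture's height over the tangent of half this angle, whatever the lens; pixels are square), "cx", "cy" (the principal point, pixels), "k1" (the pictures are not rectified: a ray, as slopes to the right and down, at radius r is drawn at 1 + k1 r^2 times it, then the intrinsics apply), "world_to_cam" (4x4, takes a point from world to camera coordinates). Camera axes: x right, y up, looking along -z (the intrinsics and any distortion apply to the point x, -y, -z); pixel columns grow to the right and rows downward; lengths in m; the calibration is good to about 2 mm. A picture is of the moment at which its call begins: read the wrist's pose just before it. camera_model takes no time and is no camera call; for the wrist camera it gives the pose at the moment of the call.
- hand_in(): hands the job in; it is judged then, once.
The state is a dict: "time": time; "qpos": joint angles; "qvel": joint speeds; "joint_efforts": joint torques, N m; "tool_pos": TCP position; "tool_rot": TCP orientation; "contact_force": force on the tool from outside, world axes, zero at the start; "torque": the same for the moment, N m; "opening": finger opening in m; "grip_force": force on a finger pad.
Only numpy, scipy, OpenCV 4.12 (cv2) and the standard library are available. Lean on these libraries where they do the work, as an engineer would, in place of code of your own. Each camera call takes 0.05 s, during which the arm holds its last target. There are 200 camera calls.

TASK

Load the blue drinks carrier for the children's table: put the two green-capped waters into its two square bottle cells and the two pink milk cartons into its two smaller carton cells, one drink to a cell, each standing upright on the cell's floor and set down gently, not dropped. The blue-capped sparkling water and the brown chocolate milk are not for this table: leave them, and the hat, cups and gift that stand among the drinks, where they are.

Things in the scene. Friction and masses are not known exactly. Their poses are not given: they have to be found in the camera images.
- water1_mid (a point): full water bottle, upright, pale blue, blue label, GREEN cap; still water, goes into either bottle cell. 150 tall, 270 g; body 56 across up to height 92, shoulder narrowing to the neck (27 across) at 122, cap 29 across from 133 to 150. Point: on its axis, 75 above its foot; z up. Best gripped by the cap from above, clear of the neighbours.
- water2_mid (a point): full water bottle, upright, pale blue, blue label, GREEN cap; still water, goes into either bottle cell. 150 tall, 270 g; body 56 across up to height 92, shoulder narrowing to the neck (27 across) at 122, cap 29 across from 133 to 150. Point: on its axis, 75 above its foot; z up. Best gripped by the cap from above, clear of the neighbours.
- milk1_mid (a point): full milk brick carton, upright, PINK (strawberry), white panel round it, white seam across its flat top; goes into either carton cell. 48 (its x) by 38 (its y) by 114 tall (z up), 220 g. Point: its centre, 57 above its foot. Grip it across the 38 width in its upper half.
- milk2_mid (a point): full milk brick carton, upright, PINK (strawberry), white panel round it, white seam across its flat top; goes into either carton cell. 48 (its x) by 38 (its y) by 114 tall (z up), 220 g. Point: its centre, 57 above its foot. Grip it across the 38 width in its upper half.
- fizzy_mid (a point): full water bottle, upright, pale blue, blue label, dark BLUE cap; sparkling, stays put. 150 tall, 270 g; body 56 across up to height 92, shoulder narrowing to the neck (27 across) at 122, cap 29 across from 133 to 150. Point: on its axis, 75 above its foot; z up. Best gripped by the cap from above, clear of the neighbours.
- choco_mid (a point): full milk brick carton, upright, dark BROWN (chocolate), white panel round it, white seam across its flat top; stays put. 48 (its x) by 38 (its y) by 114 tall (z up), 220 g. Point: its centre, 57 above its foot. Grip it across the 38 width in its upper half.
- carrier: blue carrier, fixed; 150 (x) by 156 (y), walls 40 high, 4 thick, floor 5 high; loop handles 31 out at both y ends. Left or right of the drinks (30 high plates opposite). Origin: centre of underside, z up. Square bottle cells 72x72, round pads: x -35, y +-38. Carton cells 66 (x) by 54 (y), oblong pads: x +38, y +-47; carton's 48 side along carrier x. Straw slot between them stays empty.
- hat_mid (a point): yellow cone party hat with red, blue and green bands and a red pompom, 96 in diameter at the foot, 154 tall, standing loose among the drinks; stays. The point is on its axis 70 above the table.
- cups_mid (a point): stack of upturned red and white paper cups, 75 in diameter at the foot, 52 at the top, 128 tall, loose among the drinks; stays. The point is on its axis 64 above the table.
- gift_mid (a point): small turquoise gift box with a yellow ribbon, 66 by 66 by 60 tall (64 to the top of the bow), loose among the drinks; stays. The point is at its centre 30 above the table.
Not all that is in view belongs to the job. Leave any yellow look-alike of the part that bears water1_mid alone.

How it is judged:
By the outcome, as a careful person would: the job done as asked, in the order asked, and still so for the second after the job is handed in, with the robot touching nothing.
It also fails if it takes over 102 s, if anything falls off the work surface, if the arm or the gripper's body presses on something with over 40 N, if the wrist force passes 120 N, or if a joint passes its speed limit or range.

## Working session

There is one attempt and no reset: what is moved stays moved. The work goes in short steps, Python scripts to look and compute and a tool call to move; the robot and the scene stay as the last step left them, time stands still between calls to the robot, and variables do not carry over. Pictures are saved under pics/ and viewed, at most 14 in all, crops included, and the job is handed in when it is done.

Besides the shell and the picture viewer there is one more tool, called in YAML: its name, and indented under it one key for each argument. step_arm: Moves the arm, as the interface text tells. Its arguments: {"type":"object","properties":{"commands":{"type":"array"},"grip_force":{"type":"number"}},"required":["commands"]}

```bash
mkdir -p pics; ls
cat > h.py <<'E'
from cell import *
import numpy as np, cv2
def ray(cm,u,v):
    f=200/np.tan(np.radians(cm["vfov"])/2)
    p=np.array([(u-cm["cx"])/f,(v-cm["cy"])/f]); q=p.copy()
    for _ in range(30): q=p/(1+cm["k1"]*(q@q))
    T=np.array(cm["world_to_cam"]); R=T[:3,:3]
    return -R.T@T[:3,3], R.T@np.array([q[0],-q[1],-1])
def onz(cm,u,v,z):
    o,d=ray(cm,u,v); return o+d*(z-o[2])/d[2]
def proj(cm,P):
    f=200/np.tan(np.radians(cm["vfov"])/2)
    T=np.array(cm["world_to_cam"]); c=T[:3,:3]@np.array(P)+T[:3,3]
    s=np.array([c[0]/-c[2],-c[1]/-c[2]]); s=s*(1+cm["k1"]*(s@s))
    return s*f+[cm["cx"],cm["cy"]]
def save(n,im): cv2.imwrite("pics/"+n+".png",cv2.cvtColor(im,cv2.COLOR_RGB2BGR))
E
python3 - <<'E'
from h import *
for n in("top","scene"):
    im=read_camera(n); save(n+"0",im); np.save(n+"0.npy",im); cm=camera_model(n)
    print(n,cm["vfov"],cm["k1"],ray(cm,320,200))
print(observe())
E
```

```text
pics
top 42.393972280635644 -0.11352635888593585 (array([ 0.39472443, -0.00564611,  1.27192087]), array([ 0.08243428,  0.04235731, -0.99591886]))
scene 54.537198182040704 -0.08459109486590059 (array([ 1.03920598, -0.19846067,  0.69868775]), array([-0.64462336,  0.26582974, -0.71707821]))
{'time': 0.1, 'qpos': array([-1.34998686e+00,  3.42670636e-01,  1.52492538e+00,  2.00510876e-05,
        1.27539949e+00, -1.46006488e-01]), 'qvel': array([-0.00096213, -0.00162566, -0.00211639, -0.00018156, -0.0009486 ,
       -0.00081301]), 'joint_efforts': array([ 1.98642876e-03, -4.32001591e+01, -2.44695139e+01,  7.19139003e-02,
        5.25549031e-02, -4.96164978e-05]), 'tool_pos': array([ 0.18823138, -0.48970574,  0.22610397]), 'tool_rot': array([-3.14020752e+00, -2.23069203e-04,  3.66809950e-01]), 'contact_force': array([-0.31079447, -0.05285882, -0.58469552]), 'torque': array([ 0.01004357, -0.00268776,  0.00617079]), 'grip_force': 0.0, 'opening': 0.09178770716653516}
```

View pics/top0.png

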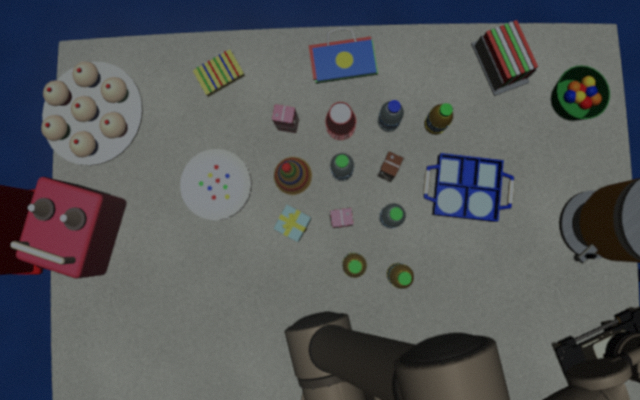

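View pics/scene0.png

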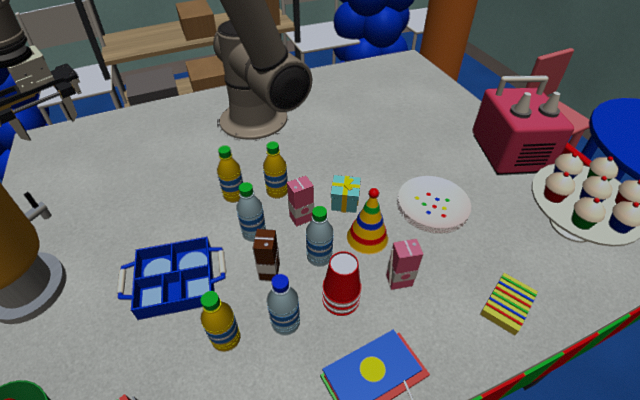

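The scene matches in both views.

Top-view candidates:
- **Waters (pale blue body, green cap):** (342,160) and (393,214).
- **Look-alikes (yellow body, green cap):** (355,264), (401,277) and (441,115), all left alone.
- **Stay put:** blue cap at (392,107) and brown carton at (392,165).
- **Pink milk:** (285,117) and (342,217).
- **Carrier:** around (468,187), with its round pads on the robot side.

Next I'll measure and check a close crop.

```bash
cat > m.py <<'E'
from h import *
im=np.load("top0.npy"); cm=camera_model("top"); sc=np.load("scene0.npy"); cs=camera_model("scene")
def blobs(im,lo,hi,mn):
    m=cv2.inRange(cv2.cvtColor(im,cv2.COLOR_RGB2HSV),lo,hi)
    c,_=cv2.findContours(m,cv2.RETR_EXTERNAL,cv2.CHAIN_APPROX_NONE)
    return [k for k in c if cv2.contourArea(k)>mn]
def tri(a,b):
    o1,d1=ray(cm,*a);o2,d2=ray(cs,*b)
    s=np.linalg.lstsq(np.c_[d1,-d2],o2-o1,rcond=None)[0]; p,q=o1+s[0]*d1,o2+s[1]*d2
    return (p+q)/2,np.linalg.norm(p-q)
if __name__=="__main__":
    for nm,I,C in(("top",im,cm),("scene",sc,cs)):
        for col,lo,hi,z,mn in(("green",(50,140,60),(75,255,255),.148,25),("bluecap",(110,150,60),(130,255,255),.148,25),("pink",(160,40,60),(179,160,255),.114,50),("brown",(3,80,30),(14,255,150),.114,40),("carr",(105,130,40),(130,255,255),.04,300),("pads",(95,20,140),(120,110,255),.005,100)):
            for k in blobs(I,lo,hi,mn):
                (x,y),(w,h),a=cv2.minAreaRect(k); M=cv2.moments(k); c=(M["m10"]/M["m00"],M["m01"]/M["m00"])
                if y>300 and nm=="top": continue
                print(nm,col,np.round(c,1),(round(w,1),round(h,1),round(a)),cv2.contourArea(k),onz(C,*c,z).round(4)[:2])
    save("crop1",cv2.resize(im[90:295,260:527],None,fx=2.9,fy=2.9,interpolation=cv2.INTER_CUBIC))
E
python3 m.py
```

```text
top green [404.4 278.2] (10.6, 9.9, 45) 78.0 [ 0.3133 -0.1363]
top green [396.  213.7] (7.8, 8.5, 45) 50.0 [ 0.4533 -0.1229]
top green [445.5 109.8] (11.0, 11.0, 90) 96.5 [ 0.6821 -0.2423]
top green [569.2 101.6] (43.2, 20.5, 60) 353.5 [ 0.6962 -0.5276]
top bluecap [466.5 188. ] (86.7, 60.8, 6) 3484.0 [ 0.5055 -0.2799]
top bluecap [393.9 106.1] (10.0, 10.0, 90) 87.0 [ 0.6933 -0.1272]
top bluecap [570.2  95.4] (11.0, 8.0, 90) 69.0 [ 0.7108 -0.5314]
top bluecap [591.6  90.6] (7.9, 10.4, 72) 62.0 [ 0.7216 -0.5836]
top bluecap [344.3  59.7] (31.2, 57.0, 81) 1645.0 [ 0.8041 -0.0199]
top bluecap [235.7  44.8] (188.0, 639.0, 90) 25574.0 [0.8496 0.2275]
top pink [335.5 218.5] (17.4, 9.8, 77) 128.0 [0.448  0.0098]
top pink [347.2 216.8] (16.9, 8.6, 83) 121.5 [ 0.451  -0.0167]
top pink [ 62.1 224.6] (68.6, 88.4, 17) 4177.5 [0.4484 0.6525]
top pink [283.3 113.9] (21.5, 16.9, 9) 277.0 [0.6916 0.1236]
top brown [389.1 169.1] (15.2, 8.9, 27) 118.0 [ 0.5565 -0.1143]
top brown [291.5 174.2] (33.2, 33.9, 45) 867.5 [0.5509 0.107 ]
top brown [393.9 158.1] (15.2, 7.9, 24) 99.0 [ 0.5814 -0.1262]
top brow
[... 3050 characters left out ...]
.7] (17.4, 40.0, 77) 608.0 [-0.2345 -0.4749]
scene carr [476.4  76.7] (45.9, 30.1, 35) 1028.0 [0.0941 0.7842]
scene carr [367.8  30.2] (60.0, 117.3, 80) 4140.5 [-0.3996  0.6097]
scene pads [151.3 296.2] (18.0, 18.0, 90) 258.5 [ 0.5402 -0.3667]
scene pads [197.9 286.9] (15.3, 21.6, 79) 275.0 [ 0.5532 -0.2715]
scene pads [157.1 266.8] (14.1, 27.3, 79) 294.5 [ 0.4698 -0.3466]
scene pads [343.4 263.1] (18.0, 25.0, 90) 344.5 [0.6106 0.0336]
scene pads [192.8 259.9] (14.1, 28.0, 79) 298.0 [ 0.4803 -0.2696]
scene pads [91.1 79.7] (27.9, 40.7, 78) 610.0 [-0.4998 -0.5029]
scene pads [318.9  35.2] (24.1, 53.0, 81) 713.5 [-0.5061  0.4308]
scene pads [418.3  18.9] (16.5, 22.3, 4) 198.0 [-0.5135  0.9406]
```

View pics/crop1.png

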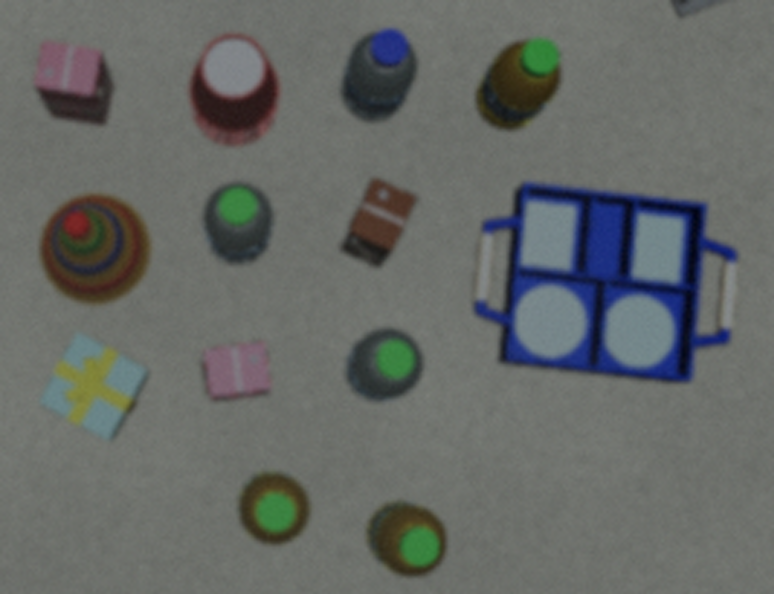

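The crop confirms the choice. The two waters are pale-bodied with green caps, at crop (240,205) and (396,358). The pink cartons are at (70,68) and (237,370), with their long side roughly along world y. The carrier is clear and empty. Next come exact poses, with the two views checked against each other.

```bash
cat > m2.py <<'E'
from m import *
def ctr(I,lo,hi,box):
    u0,v0,u1,v1=box; s=I[v0:v1,u0:u1]
    k=max(blobs(s,lo,hi,5),key=cv2.contourArea); (x,y),r=cv2.minEnclosingCircle(k)
    return np.array([x+u0,y+v0]),r
G=((45,90,40),(80,255,255))
for n,bt,bs in(("w_far",(328,140,358,180),(308,203,332,224)),("w_near",(380,200,410,230),(235,178,256,200))):
    a,ra=ctr(im,*G,bt); b,rb=ctr(sc,*G,bs); p,e=tri(a,b)
    print(n,a,ra,b,rb,"tri",p.round(4),e.round(4),"top@.15",onz(cm,*a,.15).round(4),"sc@.142",onz(cs,*b,.142).round(4))
for n,(u0,v0,u1,v1) in(("m_far",(265,95,305,140)),("m_near",(322,200,362,236))):
    s=im[v0:v1,u0:u1]; m=((s[...,0]>115)&(s[...,0].astype(int)-s[...,1]>14)).astype(np.uint8)
    m=cv2.morphologyEx(m,cv2.MORPH_CLOSE,np.ones((5,5),np.uint8))
    k=max(cv2.findContours(m,0,1)[0],key=cv2.contourArea)
    P=np.array([onz(cm,x+u0,y+v0,.114)[:2] for x,y in k[:,0]],np.float32)
    r=cv2.minAreaRect(P*1000); print(n,s.max(axis=(0,1)),np.round(r[0],1),np.round(r[1],1),round(r[2],1))
# carrier
loc=np.array([[-35,-38],[-35,38],[38,-47],[38,47]])/1e3
def fit(W):
    lc,wc=loc.mean(0),W.mean(0); U,_,Vt=np.linalg.svd((loc-lc).T@(W-wc)); R=Vt.T@U.T
    o=wc-R@lc; print("carrier",o.round(4),np.degrees(np.arctan2(R[1,0],R[0,0])).round(2),"res mm",(1e3*(W-(loc@R.T+o))).round(1).tolist(),"cells",(loc@R.T+o).round(4).tolist())
fit(np.array([[.4698,-.3466],[.4803,-.2696],[.5402,-.3667],[.5532,-.2715]]))
s=im[145:230,415:520]; L=[]
for k in blobs(s,(80,5,85),(125,100,255),80):
    (x,y),w,a=cv2.minAreaRect(k); q=onz(cm,x+415,y+145,.006)[:2]; L.append(q); print("pad",round(x+415,1),round(y+145,1),np.round(w,1),q.round(4))
L=np.array([q for q in L if -.38<q[1]<-.25])
if len(L)==4:
    L=L[np.argsort(L[:,0])]; fit(np.array(sorted(L[:2].tolist(),key=lambda q:q[1])+sorted(L[2:].tolist(),key=lambda q:q[1])))
E
python3 m2.py
```

```text
w_far [341.5 160.5] 6.670932292938232 [319.14285755 213.14285755] 8.011570930480957 tri [ 0.574  -0.0077  0.1453] 0.0011 top@.15 [ 0.5734 -0.0072  0.15  ] sc@.142 [ 0.571  -0.0071  0.142 ]
w_near [396.13302803 213.46330261] 6.850617408752441 [245.5 189. ] 7.632268905639648 tri [ 0.4541 -0.1232  0.1446] 0.0005 top@.15 [ 0.4538 -0.1229  0.15  ] sc@.142 [ 0.4515 -0.1226  0.142 ]
m_far [129 122 127] [695.2 125.5] [45.6 35.6] 78.4
m_near [130 121 128] [452.2  -4.5] [36.2 46.4] 6.7
carrier [ 0.5094 -0.3134] -8.17 res mm [[0.5, -0.6], [0.2, 1.2], [-0.1, -1.4], [-0.5, 0.8]] cells [[0.4693, -0.346], [0.4801, -0.2708], [0.5403, -0.3653], [0.5537, -0.2723]]
pad 480.0 204.0 [24. 22.] [ 0.479  -0.3464]
pad 449.0 200.0 [24. 24.] [ 0.491  -0.2697]
pad 486.5 175.2 [16.1 22.3] [ 0.55   -0.3664]
pad 448.6 170.7 [17.4 22.5] [ 0.5637 -0.272 ]
pad 484.7 173.7 [90.9 48.4] [ 0.5541 -0.3621]
```

```bash
sed -i 's/^fit(np.array(\[\[.4698.*$//' m2.py; sed -i 's/-.38<q\[1\]<-.25\])/-.38<q[1]<-.25 and q[0] not in (0,)]); L=L[:4]/' m2.py; python3 m2.py | tail -1
python3 - <<'E'
from m import *
c=np.array([(525,184),(706,204),(690,380),(502,362)])/2.9+[260,90]
P=np.array([onz(cm,*q,.04)[:2] for q in c]); print("top rim",P.round(4).tolist(),P.mean(0),np.linalg.norm(np.roll(P,-1,0)-P,axis=1))
o,y=np.array([.5185,-.313]),np.radians(-8.6)
R=np.array([[np.cos(y),-np.sin(y)],[np.sin(y),np.cos(y)]])
big=cv2.resize(sc[220:335,100:245],None,fx=5,fy=5,interpolation=cv2.INTER_CUBIC)
for l in [(-75,-78),(-75,78),(75,78),(75,-78)]:
    w=R@(np.array(l)/1e3)+o; u=proj(cs,[*w,.04]); cv2.circle(big,tuple(int(t) for t in (u-[100,220])*5+2),5,(255,0,0),2)
save("carr",big)
E
```

```text
carrier [ 0.5194 -0.3134] -8.63 res mm [[-0.1, -0.7], [0.4, 0.9], [0.1, -0.8], [-0.4, 0.6]] cells [[0.4791, -0.3457], [0.4905, -0.2706], [0.55, -0.3656], [0.5641, -0.2726]]
top rim [[0.6018, -0.2486], [0.5812, -0.4006], [0.4346, -0.3789], [0.4539, -0.2228]] [ 0.51787304 -0.31270924] [0.15337782 0.14824985 0.15725622 0.15010197]
```

View pics/carr.png

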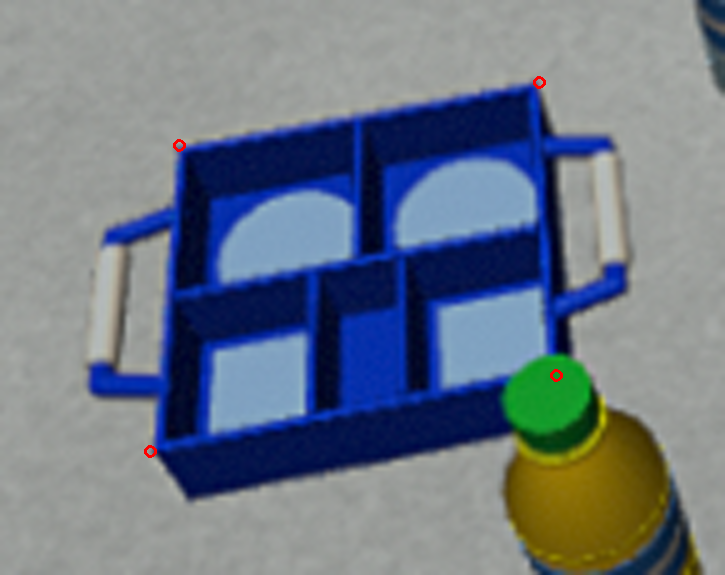

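The red rim corners predicted from the top view land on the rim in the scene view, within about 1–2 mm. The earlier 10 mm mismatch came from walls hiding part of the pads in the scene view. Poses agreed:

| Item | Position (m) | Yaw |
|---|---|---|
| Carrier | (0.5185, -0.313) | -8.6° |
| Near water | (0.453, -0.123) | any |
| Far water | (0.573, -0.0075) | any |

Cap heights triangulate to about 0.145 m, which is right. I'll start with the near water.

step_arm:
  commands:
    - [0.6,2,2.8,0,0,0,0]
    - [0.6,4,5.6,0,0,0,0]
    - [0.6,6,8.4,0,0,0,0]
    - [0.6,8,11.2,0,0,0,0]
    - [0.6,10,14,0,0,0,0]
  grip_force: 30

```text
time: 0.52
tool_pos: [0.2887, -0.3485, 0.2264]
tool_rot: [-3.141, 0.0, 0.366]
contact_force: [0.2, -0.5, 0.7]
opening: 0.0631
grip_force: 0.0
```

step_arm:
  commands:
    - [0.6,2,2.8,0,0,0,0]
    - [0.6,4,5.6,0,0,0,0]
    - [0.6,6,8.4,0,0,0,0]
    - [0.6,8,11.2,0,0,0,0]
    - [0.6,10,14,0,0,0,0]

```text
time: 0.93
tool_pos: [0.3888, -0.2084, 0.2266]
tool_rot: [-3.141, 0.0, 0.367]
contact_force: [-0.1, -1.2, 0.1]
opening: 0.0549
grip_force: 0.0
```

step_arm:
  commands:
    - [0.6,2,3,-0.5,0,0,0]
    - [0.6,4,6,-1,0,0,0]
    - [0.6,6,8.2,-1.5,0,0,0]
    - [0.6,6.5,8.7,-2,0,0,0]
    - [0.6,6.5,8.7,-2.6,0,0,0]

```text
time: 1.35
tool_pos: [0.4541, -0.1217, 0.2002]
tool_rot: [3.142, 0.0, 0.37]
contact_force: [-0.1, -0.9, 0.1]
opening: 0.0551
grip_force: 0.0
```

step_arm:
  commands:
    - [0.6,-0.1,-0.1,-2.5,0,0,0]
    - [0.6,-0.1,-0.1,-5,0,0,0]
    - [0.6,-0.1,-0.1,-7,0,0,0]
    - [0.6,-0.1,-0.1,-7.7,0,0,0]
    - [0.6,-0.1,-0.1,-7.7,0,0,0]

```text
time: 1.77
tool_pos: [0.4505, -0.1246, 0.1221]
tool_rot: [-3.139, 0.003, 0.365]
contact_force: [-0.4, -0.4, -0.2]
opening: 0.0551
grip_force: 0.0
```

step_arm:
  commands:
    - [0.2,0,0,0,0,0,0]
    - [0.2,0,0,0,0,0,0]
    - [0.2,0,0,0,0,0,0]
    - [0.2,0,0,0,0,0,0]
    - [0.2,0,0,0,0,0,0]

```text
time: 2.18
tool_pos: [0.4526, -0.1242, 0.1245]
tool_rot: [3.141, -0.001, 0.367]
contact_force: [0.1, 0.9, 4.6]
opening: 0.0282
grip_force: 30.0
```

step_arm:
  commands:
    - [0.2,0,0,0,0,0,0]
    - [0.2,0,0,0.5,0,0,0]
    - [0.2,0,0,1,0,0,0]
    - [0.2,0,0,2,0,0,0]
    - [0.2,0,0,3,0,0,0]

```text
time: 2.6
tool_pos: [0.4519, -0.1239, 0.1539]
tool_rot: [-3.141, 0.001, 0.367]
contact_force: [-0.2, -0.1, -2.7]
opening: 0.0281
grip_force: 30.0
```

step_arm:
  commands:
    - [0.2,0,0,2,0,0,0]
    - [0.2,0,0,4,0,0,0]
    - [0.2,0.1,-1,5,0,0,0]
    - [0.2,0.4,-3,5,0,0,0]
    - [0.2,0.8,-6,5,0,0,0]

```text
time: 3.02
tool_pos: [0.4604, -0.1831, 0.205]
tool_rot: [3.141, -0.001, 0.37]
contact_force: [0.6, -1.0, -3.6]
opening: 0.0284
grip_force: 30.0
```

step_arm:
  commands:
    - [0.2,0.4,-3.3,0,0,0,0]
    - [0.2,0.8,-6.6,0,0,0,0]
    - [0.2,1.2,-10,0,0,0,0]
    - [0.2,1.5,-13,0,0,0,0]
    - [0.2,1.7,-15,0,0,0,0]

```text
time: 3.43
tool_pos: [0.477, -0.337, 0.2035]
tool_rot: [3.141, 0.001, 0.365]
contact_force: [0.2, 0.2, -3.6]
opening: 0.0283
grip_force: 30.0
```

step_arm:
  commands:
    - [0.2,0.05,-0.8,0,0,0,0]
    - [0.2,0.1,-1.1,0,0,0,0]
    - [0.2,0.1,-1.1,0,0,0,0]
    - [0.2,0.1,-1.1,0,0,0,0]

```text
time: 3.77
tool_pos: [0.4782, -0.3438, 0.2037]
tool_rot: [-3.141, 0.0, 0.367]
contact_force: [-0.1, -0.1, -2.6]
opening: 0.028
grip_force: 30.0
```

Run:
```python
from h import *
a=read_camera("scene"); b=read_camera("top")
save("c1",np.hstack([cv2.resize(a[150:330,90:290],None,fx=2,fy=2),cv2.resize(b[90:270,330:530],None,fx=2,fy=2)]))
s=observe();print(s["tool_pos"],s["contact_force"])
```

```text
[ 0.47841594 -0.34371074  0.20395164] [-0.11004453 -0.24732159 -2.54454583]
```

View pics/c1.png

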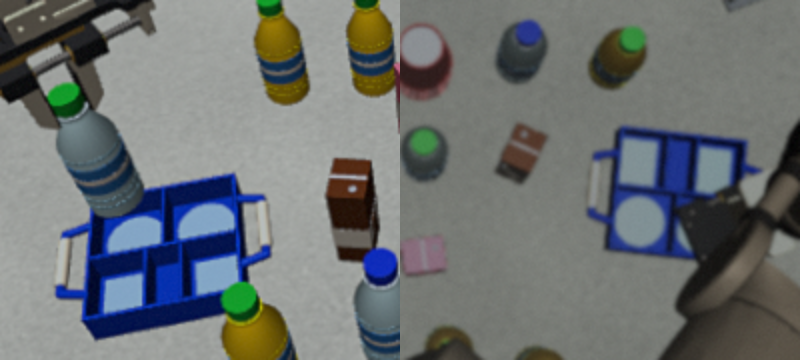

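Run:
```python
from h import *
c=camera_model("scene")
for z in(.0805,.2225): print(z,(proj(c,[.478,-.3440,z])-[90,150])*2)
```

```text
0.0805 [115.09023667 196.5272071 ]
0.2225 [64.00579609 98.53287238]
```

The left half shows the bottle hanging upright: cap at (67,100) and foot near (118,200), both where I predicted for a vertical axis. It is centred over the left bottle cell, so I'll lower it gently.

step_arm:
  commands:
    - [0.2,0,-0.1,-2,0,0,0]
    - [0.2,0,-0.1,-4,0,0,0]
    - [0.2,0,-0.1,-5.5,0,0,0]
    - [0.2,0,-0.1,-6.5,0,0,0]
    - [0.2,0,-0.1,-7,0,0,0]

```text
time: 4.28
tool_pos: [0.478, -0.3448, 0.1325]
tool_rot: [-3.14, 0.001, 0.368]
contact_force: [-0.6, 0.4, -3.0]
opening: 0.0279
grip_force: 30.0
```

step_arm:
  commands:
    - [0.2,0,0,-0.1,0,0,0]
    - [0.2,0,0,-0.2,0,0,0]
    - [0.2,0,0,-0.3,0,0,0]
    - [0.2,0,0,-0.4,0,0,0]
    - [0.2,0,0,-0.45,0,0,0]

```text
time: 4.7
tool_pos: [0.4785, -0.3463, 0.1298]
tool_rot: [3.141, -0.0, 0.367]
contact_force: [0.4, 0.7, -2.0]
opening: 0.028
grip_force: 30.0
```

step_arm:
  commands:
    - [0.2,0,0,-0.05,0,0,0]
    - [0.2,0,0,-0.1,0,0,0]
    - [0.2,0,0,-0.1,0,0,0]

```text
time: 4.95
tool_pos: [0.4788, -0.3464, 0.1295]
tool_rot: [3.14, -0.001, 0.367]
contact_force: [-0.8, 0.8, 4.9]
opening: 0.0282
grip_force: 30.0
```

step_arm:
  commands:
    - [0.2,0,0,-0.05,0,0,0]
    - [0.2,0,0,-0.1,0,0,0]
    - [0.2,0,0,-0.1,0,0,0]

```text
time: 5.2
tool_pos: [0.4791, -0.3465, 0.1295]
tool_rot: [3.139, -0.002, 0.367]
contact_force: [-1.6, 2.4, 11.1]
opening: 0.028
grip_force: 30.0
```

On the floor. Release, retreat and go to the far water.

step_arm:
  commands:
    - [0.2,0,0,0.15,0,0,0]
    - [0.45,0,0,0.15,0,0,0]
    - [0.6,0,0,0.15,0,0,0]
    - [0.6,0,0,0.15,0,0,0]
    - [0.6,0,0,0.15,0,0,0]

```text
time: 5.62
tool_pos: [0.4783, -0.3462, 0.1286]
tool_rot: [3.141, 0.0, 0.367]
contact_force: [-0.2, 0.4, -0.4]
opening: 0.0501
grip_force: 0.0
```

step_arm:
  commands:
    - [0.6,0,0,0.5,0,0,0]
    - [0.6,0,0,2,0,0,0]
    - [0.6,0,0,4.5,0,0,0]
    - [0.6,0,0,7,0,0,0]
    - [0.6,0.8,2.8,8,0,0,0]

```text
time: 6.03
tool_pos: [0.4865, -0.3225, 0.2123]
tool_rot: [3.135, -0.002, 0.363]
contact_force: [-0.2, 0.3, 0.4]
opening: 0.0552
grip_force: 0.0
```

step_arm:
  commands:
    - [0.6,0.9,3.2,0,0,0,0]
    - [0.6,1.8,6.4,0,0,0,0]
    - [0.6,2.7,9.6,0,0,0,0]
    - [0.6,3.6,12.8,0,0,0,0]
    - [0.6,4.5,16,0,0,0,0]

```text
time: 6.45
tool_pos: [0.5316, -0.1567, 0.2092]
tool_rot: [3.141, -0.0, 0.366]
contact_force: [-0.3, -0.1, 0.4]
opening: 0.0549
grip_force: 0.0
```

step_arm:
  commands:
    - [0.6,0.9,3.2,0,0,0,0]
    - [0.6,1.8,6.4,0,0,0,0]
    - [0.6,2.7,9.6,0,0,0,0]
    - [0.6,3.6,12.8,0,0,0,0]
    - [0.6,4.1,15,0,0,0,0]

```text
time: 6.87
tool_pos: [0.5729, -0.0053, 0.2092]
tool_rot: [-3.141, -0.001, 0.368]
contact_force: [-0.2, -0.2, 0.0]
opening: 0.0553
grip_force: 0.0
```

step_arm:
  commands:
    - [0.6,0,0,0,0,0,0]
    - [0.6,0,0,0,0,0,0]

```text
time: 7.03
tool_pos: [0.5724, -0.007, 0.2089]
tool_rot: [3.141, 0.0, 0.369]
contact_force: [0.6, -0.4, 0.6]
opening: 0.055
grip_force: 0.0
```

Run:
```python
from h import *
a=read_camera("scene"); b=read_camera("wrist")
save("c2",np.hstack([cv2.resize(a[150:330,90:410],(530,300)),cv2.resize(b,(270,169))[:169].repeat(1,0) if 0 else cv2.copyMakeBorder(cv2.resize(b,(270,169)),0,131,0,0,0)]))
s=observe();print(s["tool_pos"],s["contact_force"])
```

```text
[ 0.57219756 -0.00877303  0.20885453] [ 0.19757657 -0.38974323 -0.11744533]
```

View pics/c2.png

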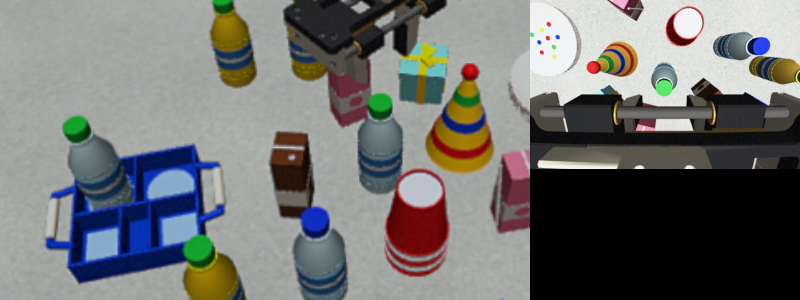

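The first water stands upright in the left bottle cell, cap at (76,128) in this crop. The gripper is open above the far water, cap at (380,105). Descend and grip.

step_arm:
  commands:
    - [0.6,0.05,0,-2.5,0,0,0]
    - [0.6,0.05,0,-5,0,0,0]
    - [0.6,0.05,0,-7.2,0,0,0]
    - [0.6,0.05,0,-8.5,0,0,0]
    - [0.6,0.05,0,-8.5,0,0,0]

```text
time: 7.55
tool_pos: [0.5707, -0.0094, 0.1208]
tool_rot: [-3.139, 0.005, 0.365]
contact_force: [-0.5, -0.6, 0.6]
opening: 0.0548
grip_force: 0.0
```

step_arm:
  commands:
    - [0.2,0,0,0,0,0,0]
    - [0.2,0,0,0,0,0,0]
    - [0.2,0,0,0,0,0,0]
    - [0.2,0,0,0,0,0,0]
    - [0.2,0,0,0,0,0,0]

```text
time: 7.97
tool_pos: [0.5733, -0.0081, 0.1248]
tool_rot: [3.141, -0.002, 0.367]
contact_force: [-0.0, 0.6, 3.1]
opening: 0.0279
grip_force: 30.0
```

step_arm:
  commands:
    - [0.2,0,0,0,0,0,0]
    - [0.2,0,0,0.5,0,0,0]
    - [0.2,0,0,2,0,0,0]
    - [0.2,0,0,4.5,0,0,0]
    - [0.2,0,0,7,0,0,0]

```text
time: 8.38
tool_pos: [0.5719, -0.0079, 0.1936]
tool_rot: [-3.14, 0.003, 0.367]
contact_force: [1.2, -0.6, -2.2]
opening: 0.0276
grip_force: 30.0
```

step_arm:
  commands:
    - [0.2,0,0,2.5,0,0,0]
    - [0.2,0,0,5,0,0,0]
    - [0.2,-0.4,-1.2,6.5,0,0,0]
    - [0.2,-1.2,-3.8,7,0,0,0]
    - [0.2,-2.1,-6.8,7,0,0,0]

```text
time: 8.8
tool_pos: [0.5522, -0.0757, 0.2656]
tool_rot: [3.14, -0.003, 0.37]
contact_force: [0.5, -0.9, -3.0]
opening: 0.0281
grip_force: 30.0
```

step_arm:
  commands:
    - [0.2,-1,-3.2,0,0,0,0]
    - [0.2,-2,-6.4,0,0,0,0]
    - [0.2,-3,-9.6,0,0,0,0]
    - [0.2,-4,-12.8,0,0,0,0]
    - [0.2,-5,-15.8,0,0,0,0]

```text
time: 9.22
tool_pos: [0.5008, -0.2355, 0.2636]
tool_rot: [-3.141, 0.001, 0.367]
contact_force: [0.5, 0.2, -2.7]
opening: 0.0283
grip_force: 30.0
```

step_arm:
  commands:
    - [0.2,-0.6,-2,-1,0,0,0]
    - [0.2,-1,-3.2,-3,0,0,0]
    - [0.2,-1.1,-3.6,-5,0,0,0]
    - [0.2,-1.1,-3.6,-6,0,0,0]
    - [0.2,-1.1,-3.6,-6,0,0,0]

```text
time: 9.63
tool_pos: [0.4894, -0.2692, 0.2011]
tool_rot: [-3.137, 0.003, 0.366]
contact_force: [-0.7, 0.3, -3.2]
opening: 0.0283
grip_force: 30.0
```

step_arm:
  commands:
    - [0.2,0,-0.1,-2,0,0,0]
    - [0.2,0,-0.1,-4,0,0,0]
    - [0.2,0,-0.1,-5.5,0,0,0]
    - [0.2,0,-0.1,-6.5,0,0,0]
    - [0.2,0,-0.1,-7,0,0,0]

```text
time: 10.05
tool_pos: [0.491, -0.2703, 0.1333]
tool_rot: [-3.141, 0.0, 0.368]
contact_force: [-0.1, -0.3, -2.2]
opening: 0.0282
grip_force: 30.0
```

step_arm:
  commands:
    - [0.2,0,0,-0.1,0,0,0]
    - [0.2,0,0,-0.2,0,0,0]
    - [0.2,0,0,-0.3,0,0,0]
    - [0.2,0,0,-0.4,0,0,0]
    - [0.2,0,0,-0.45,0,0,0]

```text
time: 10.47
tool_pos: [0.4911, -0.2712, 0.1298]
tool_rot: [3.141, -0.001, 0.367]
contact_force: [-1.2, -0.0, -1.8]
opening: 0.028
grip_force: 30.0
```

step_arm:
  commands:
    - [0.2,0,0,-0.05,0,0,0]
    - [0.2,0,0,-0.1,0,0,0]
    - [0.2,0,0,-0.1,0,0,0]

```text
time: 10.72
tool_pos: [0.4914, -0.2714, 0.1298]
tool_rot: [3.14, -0.001, 0.367]
contact_force: [-0.7, 2.2, 6.2]
opening: 0.0285
grip_force: 30.0
```

step_arm:
  commands:
    - [0.2,0,0,0.1,0,0,0]
    - [0.45,0,0,0.1,0,0,0]
    - [0.6,0,0,0.1,0,0,0]
    - [0.6,0,0,0.1,0,0,0]
    - [0.6,0,0,0.1,0,0,0]

```text
time: 11.13
tool_pos: [0.4908, -0.2712, 0.1292]
tool_rot: [3.141, 0.0, 0.367]
contact_force: [0.3, -0.4, -0.2]
opening: 0.0503
grip_force: 0.0
```

step_arm:
  commands:
    - [0.6,0,0,0.5,0,0,0]
    - [0.6,0,0,2,0,0,0]
    - [0.6,0,0,4.5,0,0,0]
    - [0.6,0,0,7,0,0,0]
    - [0.6,-0.3,2,8.5,0,0,0.12]

```text
time: 11.55
tool_pos: [0.4889, -0.254, 0.217]
tool_rot: [3.137, -0.001, 0.484]
contact_force: [-0.1, 0.3, -0.1]
opening: 0.0552
grip_force: 0.0
```

step_arm:
  commands:
    - [0.75,-0.4,2.4,0,0,0,0.12]
    - [0.75,-0.8,4.8,0,0,0,0.24]
    - [0.75,-1.2,7.2,0,0,0,0.36]
    - [0.75,-1.6,9.6,0,0,0,0.48]
    - [0.75,-2,12,0,0,0,0.6]

```text
time: 11.97
tool_pos: [0.4675, -0.1301, 0.2147]
tool_rot: [3.141, -0.0, 1.092]
contact_force: [0.5, 0.6, -0.1]
opening: 0.0687
grip_force: 0.0
```

step_arm:
  commands:
    - [0.75,-0.4,2.4,0,0,0,0.12]
    - [0.75,-0.8,4.8,0,0,0,0.24]
    - [0.75,-1.2,7.2,0,0,0,0.36]
    - [0.75,-1.6,9.6,0,0,0,0.48]
    - [0.75,-1.6,12,0,0,0,0.6]

```text
time: 12.38
tool_pos: [0.4511, -0.0099, 0.2147]
tool_rot: [3.141, 0.0, 1.693]
contact_force: [0.2, 0.5, 0.5]
opening: 0.0689
grip_force: 0.0
```

step_arm:
  commands:
    - [0.75,0,0.6,0,0,0,0]
    - [0.75,0,0.6,0,0,0,0]
    - [0.75,0,0.6,0,0,0,0]

```text
time: 12.63
tool_pos: [0.4521, -0.0055, 0.2145]
tool_rot: [3.141, 0.001, 1.685]
contact_force: [-0.2, -0.4, -0.2]
opening: 0.069
grip_force: 0.0
```

Run:
```python
from h import *
a=read_camera("scene"); b=read_camera("wrist"); np.save("w.npy",b)
save("c3",np.hstack([cv2.resize(a[130:330,90:410],(480,300)),cv2.copyMakeBorder(cv2.resize(b,(320,200)),0,100,0,0,0)]))
s=observe();print(s["tool_pos"],s["tool_rot"]); print(camera_model("wrist"))
```

```text
[ 0.45204073 -0.0060867   0.21431993] [3.14135058e+00 4.57714133e-04 1.68418276e+00]
{'vfov': 64.09514281296893, 'cx': 318.5377635184108, 'cy': 194.0892092658354, 'k1': -0.03795201657304615, 'world_to_cam': array([[ 9.93557559e-01,  1.13326007e-01, -7.69746042e-04,
        -4.48098241e-01],
       [-1.09841610e-01,  9.61292643e-01, -2.52688097e-01,
         8.37250355e-02],
       [-2.78961818e-02,  2.51144719e-01,  9.67547484e-01,
        -3.64028506e-01],
       [ 0.00000000e+00,  0.00000000e+00,  0.00000000e+00,
         1.00000000e+00]])}
```

View pics/c3.png

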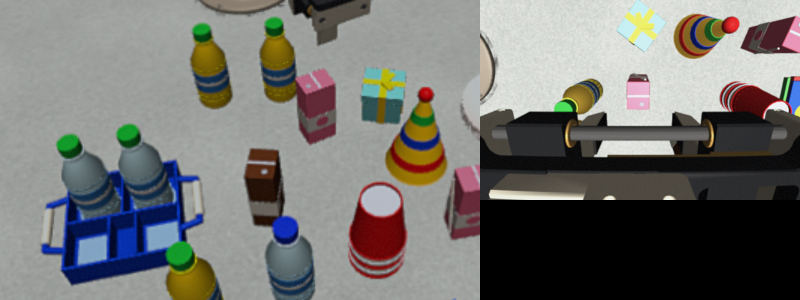

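Both waters stand upright in their cells, caps at (68,145) and (127,133). The wrist view shows the near pink carton centred between the fingers at (637,92). I'll grip it high, with the TCP at 0.088 m, so the gripper body clears the yellow cap.

step_arm:
  commands:
    - [0.75,0,0.1,-3,0,0,0]
    - [0.75,0,0.1,-6,0,0,0]
    - [0.75,0,0.1,-9,0,0,0]
    - [0.75,0,0.1,-11,0,0,0]
    - [0.75,0,0.1,-12,0,0,0]

```text
time: 13.15
tool_pos: [0.4504, -0.005, 0.0916]
tool_rot: [-3.137, -0.001, 1.684]
contact_force: [0.5, -0.6, -0.1]
opening: 0.0687
grip_force: 0.0
```

step_arm:
  commands:
    - [0.75,0,0,-0.6,0,0,0]
    - [0.75,0,0,-0.6,0,0,0]
    - [0.3,0,0,-0.6,0,0,0]
    - [0.3,0,0,-0.6,0,0,0]
    - [0.3,0,0,-0.6,0,0,0]

```text
time: 13.57
tool_pos: [0.4525, -0.0044, 0.0891]
tool_rot: [3.14, 0.001, 1.686]
contact_force: [0.2, 0.4, -0.1]
opening: 0.0535
grip_force: 0.0
```

step_arm:
  commands:
    - [0.3,0,0,0,0,0,0]
    - [0.3,0,0,0,0,0,0]
    - [0.3,0,0,0,0,0,0]

```text
time: 13.82
tool_pos: [0.452, -0.0041, 0.0886]
tool_rot: [3.141, 0.0, 1.687]
contact_force: [-0.0, -0.5, 1.6]
opening: 0.038
grip_force: 29.9
```

step_arm:
  commands:
    - [0.3,0,0,0.5,0,0,0]
    - [0.3,0,0,2,0,0,0]
    - [0.3,0,0,4.5,0,0,0]
    - [0.3,0,0,7,0,0,0]
    - [0.3,0,0,9.5,0,0,0]

```text
time: 14.23
tool_pos: [0.4512, -0.0039, 0.1843]
tool_rot: [-3.14, -0.0, 1.687]
contact_force: [0.6, -0.2, -1.6]
opening: 0.0378
grip_force: 29.9
```

step_arm:
  commands:
    - [0.3,0,0,2.5,0,0,0]
    - [0.3,0,0,5,0,0,0]
    - [0.3,0,0,7,0,0,0.05]
    - [0.3,0.2,-1,8,0,0,0.12]
    - [0.3,0.8,-3.2,8,0,0,0.22]

```text
time: 14.65
tool_pos: [0.4602, -0.0349, 0.2662]
tool_rot: [3.137, 0.002, 1.913]
contact_force: [0.7, -0.0, -2.5]
opening: 0.0379
grip_force: 29.9
```

step_arm:
  commands:
    - [0.3,0.8,-3,0,0,0,0.11]
    - [0.3,1.6,-6,0,0,0,0.22]
    - [0.3,2.4,-9,0,0,0,0.33]
    - [0.3,3.2,-12,0,0,0,0.44]
    - [0.3,4,-15,0,0,0,0.55]

```text
time: 15.07
tool_pos: [0.4996, -0.1873, 0.2632]
tool_rot: [3.142, -0.001, 2.462]
contact_force: [0.9, 0.8, -2.1]
opening: 0.0378
grip_force: 29.9
```

step_arm:
  commands:
    - [0.3,0.8,-3,0,0,0,0.11]
    - [0.3,1.6,-6,0,0,0,0.22]
    - [0.3,2.4,-9,0,0,0,0.33]
    - [0.3,3.2,-12,0,0,0,0.44]
    - [0.3,4,-15,0,0,0,0.51]

```text
time: 15.48
tool_pos: [0.5397, -0.3373, 0.263]
tool_rot: [3.141, -0.001, 2.972]
contact_force: [-0.4, 0.3, -2.0]
opening: 0.0379
grip_force: 29.9
```

step_arm:
  commands:
    - [0.3,0.6,-2,0,0,0,0.02]
    - [0.3,0.9,-2.9,0,0,0,0.02]
    - [0.3,0.9,-2.9,0,0,0,0.02]
    - [0.3,0.9,-2.9,0,0,0,0.02]

```text
time: 15.82
tool_pos: [0.5484, -0.3649, 0.2624]
tool_rot: [3.14, -0.002, 2.986]
contact_force: [0.4, 0.5, -1.6]
opening: 0.0381
grip_force: 29.9
```

Run:
```python
from h import *
a=read_camera("scene"); b=read_camera("wrist")
save("c4",np.hstack([cv2.resize(a[130:330,60:380],(480,300)),cv2.copyMakeBorder(cv2.resize(b,(320,200)),0,100,0,0,0)]))
s=observe();print(s["tool_pos"],s["tool_rot"])
c=camera_model("scene")
for z in(.087+.171-.089+.005,.17+.114): print((proj(c,[*s["tool_pos"][:2],z])-[60,130])*1.5)
```

```text
[ 0.54864388 -0.36398298  0.26323681] [ 3.14075371e+00 -6.34847071e-04  2.98740525e+00]
[ 93.67029106 178.82693418]
[ 54.48676405 113.06636948]
```

View pics/c4.png

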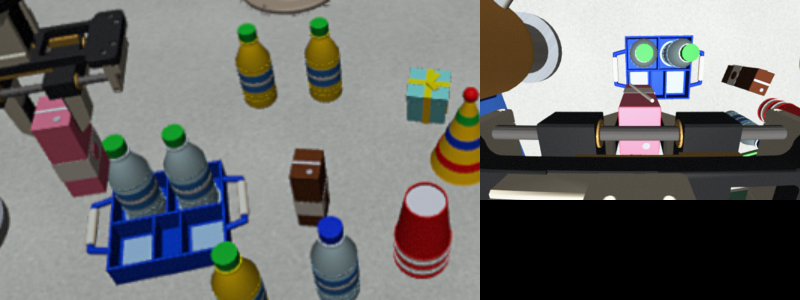

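The carton hangs upright in the gripper, with its top at (52,115) and foot near (85,180), over the left carton cell. Lower it slowly.

step_arm:
  commands:
    - [0.3,0,-0.1,-3,0,0,0]
    - [0.3,0,-0.1,-6,0,0,0]
    - [0.3,0,-0.1,-9,0,0,0]
    - [0.3,0,-0.1,-11,0,0,0]
    - [0.3,0,-0.1,-12,0,0,0]

```text
time: 16.33
tool_pos: [0.5476, -0.3638, 0.1403]
tool_rot: [3.139, -0.004, 2.988]
contact_force: [-1.1, 1.3, -1.3]
opening: 0.0381
grip_force: 29.9
```

step_arm:
  commands:
    - [0.3,0,0,-1,0,0,0]
    - [0.3,0,0,-2,0,0,0]
    - [0.3,0,0,-3,0,0,0]
    - [0.3,0,0,-3.7,0,0,0]
    - [0.3,0,0,-4.2,0,0,0]

```text
time: 16.75
tool_pos: [0.5488, -0.366, 0.1008]
tool_rot: [3.142, 0.0, 2.987]
contact_force: [-0.6, -0.6, -2.0]
opening: 0.0378
grip_force: 29.9
```

step_arm:
  commands:
    - [0.3,0,0,-0.15,0,0,0]
    - [0.3,0,0,-0.3,0,0,0]
    - [0.3,0,0,-0.4,0,0,0]
    - [0.3,0,0,-0.5,0,0,0]
    - [0.3,0,0,-0.6,0,0,0]

```text
time: 17.17
tool_pos: [0.549, -0.3663, 0.0956]
tool_rot: [-3.141, 0.001, 2.987]
contact_force: [0.6, 0.5, -2.3]
opening: 0.0378
grip_force: 29.9
```

step_arm:
  commands:
    - [0.3,0,0,-0.05,0,0,0]
    - [0.3,0,0,-0.1,0,0,0]
    - [0.3,0,0,-0.1,0,0,0]

```text
time: 17.42
tool_pos: [0.5488, -0.3661, 0.0942]
tool_rot: [3.141, -0.0, 2.987]
contact_force: [0.4, 0.3, -2.7]
opening: 0.038
grip_force: 29.9
```

step_arm:
  commands:
    - [0.3,0,0,-0.05,0,0,0]
    - [0.3,0,0,-0.1,0,0,0]
    - [0.3,0,0,-0.1,0,0,0]

```text
time: 17.67
tool_pos: [0.5489, -0.3662, 0.0937]
tool_rot: [-3.141, 0.001, 2.987]
contact_force: [-0.6, -0.0, 0.8]
opening: 0.038
grip_force: 29.9
```

step_arm:
  commands:
    - [0.3,0,0,-0.03,0,0,0]
    - [0.3,0,0,-0.06,0,0,0]
    - [0.3,0,0,-0.06,0,0,0]

```text
time: 17.92
tool_pos: [0.5491, -0.3663, 0.0937]
tool_rot: [-3.141, 0.001, 2.987]
contact_force: [-1.3, 1.7, 5.3]
opening: 0.0384
grip_force: 29.9
```

step_arm:
  commands:
    - [0.3,0,0,0.06,0,0,0]
    - [0.5,0,0,0.06,0,0,0]
    - [0.65,0,0,0.06,0,0,0]
    - [0.65,0,0,0.06,0,0,0]
    - [0.65,0,0,0.06,0,0,0]

```text
time: 18.33
tool_pos: [0.5488, -0.3661, 0.093]
tool_rot: [3.141, -0.0, 2.987]
contact_force: [0.2, 0.6, 0.1]
opening: 0.0578
grip_force: 0.0
```

step_arm:
  commands:
    - [0.65,0,0,0.5,0,0,0]
    - [0.65,0,0,2,0,0,0]
    - [0.65,0,0,4.5,0,0,0]
    - [0.65,0,0,7.5,0,0,0]
    - [0.65,0,0,11,0,0,0]

```text
time: 18.75
tool_pos: [0.5481, -0.3656, 0.2033]
tool_rot: [3.14, -0.003, 2.987]
contact_force: [1.4, -0.4, 0.4]
opening: 0.0599
grip_force: 0.0
```

step_arm:
  commands:
    - [0.75,1,3.5,1,0,0,-0.11]
    - [0.75,2,7,2,0,0,-0.22]
    - [0.75,3,10.5,2,0,0,-0.33]
    - [0.75,4,14,2,0,0,-0.44]
    - [0.75,5,17.5,2,0,0,-0.55]

```text
time: 19.17
tool_pos: [0.5991, -0.1896, 0.2241]
tool_rot: [3.141, 0.001, 2.431]
contact_force: [0.7, -0.3, -0.3]
opening: 0.0687
grip_force: 0.0
```

step_arm:
  commands:
    - [0.75,1,3.5,0,0,0,-0.11]
    - [0.75,2,7,0,0,0,-0.22]
    - [0.75,3,10.5,0,0,0,-0.33]
    - [0.75,4,14,0,0,0,-0.44]
    - [0.75,5,17.5,0,0,0,-0.55]

```text
time: 19.58
tool_pos: [0.6491, -0.0143, 0.2238]
tool_rot: [3.141, 0.0, 1.881]
contact_force: [0.6, -1.3, -0.3]
opening: 0.0692
grip_force: 0.0
```

step_arm:
  commands:
    - [0.75,1,3.5,0,0,0,-0.11]
    - [0.75,2,7,0,0,0,-0.22]
    - [0.75,3,10.5,0,0,0,-0.33]
    - [0.75,4,13,0,0,0,-0.44]
    - [0.75,4.7,14.2,0,0,0,-0.52]

```text
time: 20.0
tool_pos: [0.696, 0.1302, 0.2234]
tool_rot: [3.141, -0.001, 1.365]
contact_force: [0.2, -0.1, 0.1]
opening: 0.0687
grip_force: 0.0
```

step_arm:
  commands:
    - [0.75,0,0,0,0,0,0]
    - [0.75,0,0,0,0,0,0]
    - [0.75,0,0,0,0,0,0]

```text
time: 20.25
tool_pos: [0.6955, 0.1249, 0.2233]
tool_rot: [-3.141, 0.001, 1.368]
contact_force: [-0.2, -0.4, 0.4]
opening: 0.0689
grip_force: 0.0
```

Run:
```python
from h import *
a=read_camera("scene"); b=read_camera("wrist")
save("c5",np.hstack([cv2.resize(a[130:330,110:430],(480,300)),cv2.copyMakeBorder(cv2.resize(b,(320,200)),0,100,0,0,0)]))
s=observe();print(s["tool_pos"],s["tool_rot"],s["qpos"])
```

```text
[0.69560114 0.12437641 0.22356375] [3.14147125e+00 3.05656939e-04 1.36648396e+00] [ 6.87524331e-02  7.00270207e-01  9.28270959e-01 -3.27618985e-04
  1.51301702e+00  2.73083696e-01]
```

View pics/c5.png

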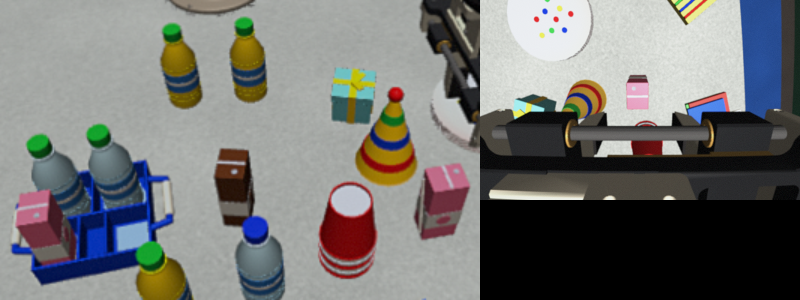

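The first carton stands in its cell at (40,225). The wrist view shows the far pink carton in the same centred spot, (637,92), as the near one was. Descend and grip.

step_arm:
  commands:
    - [0.75,0,0.1,-3,0,0,0]
    - [0.75,0,0.1,-6,0,0,0]
    - [0.75,0,0.1,-9,0,0,0]
    - [0.75,0,0.1,-11.5,0,0,0]
    - [0.75,0,0.1,-13,0,0,0]

```text
time: 20.77
tool_pos: [0.6941, 0.1253, 0.0901]
tool_rot: [-3.137, 0.001, 1.366]
contact_force: [-0.7, -0.0, -0.5]
opening: 0.0691
grip_force: 0.0
```

step_arm:
  commands:
    - [0.75,0,0,-0.5,0,0,0]
    - [0.75,0,0,-0.5,0,0,0]
    - [0.3,0,0,-0.5,0,0,0]
    - [0.3,0,0,-0.5,0,0,0]
    - [0.3,0,0,-0.5,0,0,0]

```text
time: 21.18
tool_pos: [0.6967, 0.1268, 0.0902]
tool_rot: [3.139, -0.001, 1.367]
contact_force: [1.4, -0.4, 1.1]
opening: 0.0534
grip_force: 0.0
```

step_arm:
  commands:
    - [0.3,0,0,0,0,0,0]
    - [0.3,0,0,0,0,0,0]
    - [0.3,0,0,0,0,0,0]

```text
time: 21.43
tool_pos: [0.696, 0.127, 0.089]
tool_rot: [3.141, -0.0, 1.367]
contact_force: [-0.2, 1.2, 2.6]
opening: 0.0375
grip_force: 29.8
```

step_arm:
  commands:
    - [0.3,0,0,0.5,0,0,0]
    - [0.3,0,0,2,0,0,0]
    - [0.3,0,0,4.5,0,0,0]
    - [0.3,0,0,7,0,0,0]
    - [0.3,0,0,9.5,0,0,0]

```text
time: 21.85
tool_pos: [0.6954, 0.1269, 0.1837]
tool_rot: [-3.14, 0.001, 1.367]
contact_force: [0.2, 0.5, -2.8]
opening: 0.0381
grip_force: 29.8
```

step_arm:
  commands:
    - [0.3,0,0,2.5,0,0,0]
    - [0.3,0,0,5,0,0,0]
    - [0.3,0,0,7,0,0,0.05]
    - [0.3,-0.4,-1,8,0,0,0.12]
    - [0.3,-1.3,-3.9,8,0,0,0.22]

```text
time: 22.27
tool_pos: [0.6839, 0.0913, 0.2661]
tool_rot: [3.136, -0.002, 1.595]
contact_force: [0.1, -0.4, -2.9]
opening: 0.038
grip_force: 29.8
```

step_arm:
  commands:
    - [0.3,-1,-3,0,0,0,0.11]
    - [0.3,-2,-6,0,0,0,0.22]
    - [0.3,-3,-9,0,0,0,0.33]
    - [0.3,-4,-12,0,0,0,0.44]
    - [0.3,-5,-15,0,0,0,0.55]

```text
time: 22.68
tool_pos: [0.6319, -0.0633, 0.2631]
tool_rot: [-3.141, -0.0, 2.143]
contact_force: [0.1, 0.1, -2.9]
opening: 0.0384
grip_force: 29.8
```

step_arm:
  commands:
    - [0.3,-1,-3,0,0,0,0.11]
    - [0.3,-2,-6,0,0,0,0.22]
    - [0.3,-3,-9,0,0,0,0.33]
    - [0.3,-4,-12,0,0,0,0.44]
    - [0.3,-5,-15,0,0,0,0.55]

```text
time: 23.1
tool_pos: [0.5819, -0.2134, 0.2631]
tool_rot: [3.142, -0.001, 2.692]
contact_force: [0.7, -0.2, -2.3]
opening: 0.0381
grip_force: 29.8
```

step_arm:
  commands:
    - [0.3,-1,-3,0,0,0,0.1]
    - [0.3,-1.6,-5,0,0,0,0.2]
    - [0.3,-1.9,-5.9,0,0,0,0.3]
    - [0.3,-1.9,-5.9,0,0,0,0.3]
    - [0.3,-1.9,-5.9,0,0,0,0.3]

```text
time: 23.52
tool_pos: [0.5636, -0.2711, 0.263]
tool_rot: [3.141, -0.001, 2.983]
contact_force: [0.7, 0.3, -2.0]
opening: 0.0382
grip_force: 29.8
```

Run:
```python
from h import *
a=read_camera("scene"); b=read_camera("wrist")
save("c6",np.hstack([cv2.resize(a[130:330,60:380],(480,300)),cv2.copyMakeBorder(cv2.resize(b,(320,200)),0,100,0,0,0)]))
s=observe();print(s["tool_pos"],s["tool_rot"])
```

```text
[ 0.56406441 -0.27004118  0.26317805] [ 3.14094222e+00 -2.46862929e-04  2.98496429e+00]
```

View pics/c6.png

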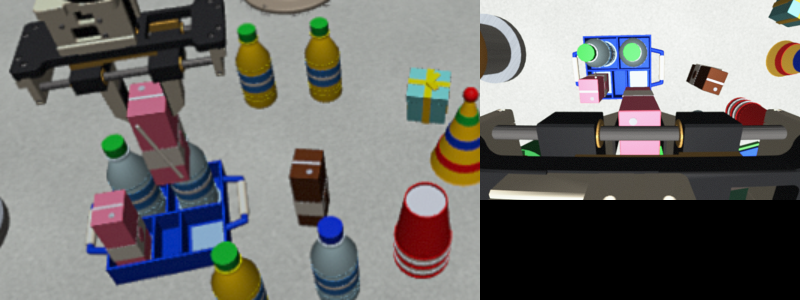

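The carton hangs upright over the last free cell, (205,235) in this crop. Lower it.

step_arm:
  commands:
    - [0.3,0,-0.1,-3,0,0,0]
    - [0.3,0,-0.1,-6,0,0,0]
    - [0.3,0,-0.1,-9,0,0,0]
    - [0.3,0,-0.1,-11,0,0,0]
    - [0.3,0,-0.1,-12,0,0,0]

```text
time: 24.03
tool_pos: [0.5629, -0.2698, 0.14]
tool_rot: [3.139, -0.005, 2.987]
contact_force: [-1.0, -0.1, -3.4]
opening: 0.0384
grip_force: 29.8
```

step_arm:
  commands:
    - [0.3,0,0,-1,0,0,0]
    - [0.3,0,0,-2,0,0,0]
    - [0.3,0,0,-3,0,0,0]
    - [0.3,0,0,-3.7,0,0,0]
    - [0.3,0,0,-4.2,0,0,0]

```text
time: 24.45
tool_pos: [0.5639, -0.272, 0.1008]
tool_rot: [3.142, 0.0, 2.987]
contact_force: [0.2, 0.2, -2.6]
opening: 0.0382
grip_force: 29.8
```

step_arm:
  commands:
    - [0.3,0,0,-0.15,0,0,0]
    - [0.3,0,0,-0.3,0,0,0]
    - [0.3,0,0,-0.4,0,0,0]
    - [0.3,0,0,-0.5,0,0,0]
    - [0.3,0,0,-0.6,0,0,0]

```text
time: 24.87
tool_pos: [0.564, -0.2722, 0.0956]
tool_rot: [-3.141, 0.001, 2.987]
contact_force: [1.1, -0.6, -2.5]
opening: 0.0384
grip_force: 29.8
```

step_arm:
  commands:
    - [0.3,0,0,-0.05,0,0,0]
    - [0.3,0,0,-0.1,0,0,0]
    - [0.3,0,0,-0.1,0,0,0]

```text
time: 25.12
tool_pos: [0.5638, -0.2721, 0.0942]
tool_rot: [3.142, 0.0, 2.987]
contact_force: [-0.0, 0.1, -2.7]
opening: 0.0381
grip_force: 29.8
```

step_arm:
  commands:
    - [0.3,0,0,-0.05,0,0,0]
    - [0.3,0,0,-0.1,0,0,0]
    - [0.3,0,0,-0.1,0,0,0]

```text
time: 25.37
tool_pos: [0.5641, -0.2722, 0.094]
tool_rot: [-3.141, 0.001, 2.987]
contact_force: [-1.2, -0.2, 2.6]
opening: 0.0379
grip_force: 29.8
```

step_arm:
  commands:
    - [0.3,0,0,-0.03,0,0,0]
    - [0.3,0,0,-0.06,0,0,0]
    - [0.3,0,0,-0.06,0,0,0]

```text
time: 25.62
tool_pos: [0.5642, -0.2723, 0.0939]
tool_rot: [-3.141, 0.002, 2.987]
contact_force: [-1.3, 0.6, 6.1]
opening: 0.0383
grip_force: 29.8
```

step_arm:
  commands:
    - [0.3,0,0,0.06,0,0,0]
    - [0.5,0,0,0.06,0,0,0]
    - [0.62,0,0,0.06,0,0,0]
    - [0.62,0,0,0.06,0,0,0]
    - [0.62,0,0,0.06,0,0,0]

```text
time: 26.03
tool_pos: [0.5638, -0.2721, 0.093]
tool_rot: [3.141, -0.0, 2.987]
contact_force: [0.1, -0.0, 0.4]
opening: 0.0561
grip_force: 0.0
```

step_arm:
  commands:
    - [0.62,0,0,0.5,0,0,0]
    - [0.62,0,0,2,0,0,0]
    - [0.62,0,0,5,0,0,0]
    - [0.62,0,0,9,0,0,0]
    - [0.62,0,0,13,0,0,0]

```text
time: 26.45
tool_pos: [0.5632, -0.2717, 0.2242]
tool_rot: [3.141, -0.002, 2.987]
contact_force: [0.7, -0.6, 0.4]
opening: 0.057
grip_force: 0.0
```

step_arm:
  commands:
    - [0.62,-2,-3,1,0,0,0]
    - [0.62,-4,-6,2,0,0,0]
    - [0.62,-6,-9,3,0,0,0]
    - [0.62,-9,-11,3,0,0,0]
    - [0.62,-12,-13,3,0,0,0]

```text
time: 26.87
tool_pos: [0.4429, -0.4035, 0.2542]
tool_rot: [-3.14, 0.001, 2.987]
contact_force: [0.5, -0.2, -0.3]
opening: 0.0573
grip_force: 0.0
```

step_arm:
  commands:
    - [0.62,-3,-2,0,0,0,0]
    - [0.62,-6,-4,0,0,0,0]
    - [0.62,-9,-6,0,0,0,0]
    - [0.62,-12,-6,0,0,0,0]
    - [0.62,-14,-6,0,0,0,0]

```text
time: 27.28
tool_pos: [0.301, -0.4629, 0.2533]
tool_rot: [-3.142, -0.001, 2.985]
contact_force: [0.0, 0.1, 0.7]
opening: 0.0572
grip_force: 0.0
```

Run:
```python
from h import *
a=read_camera("scene"); b=read_camera("top")
save("c7",np.hstack([cv2.resize(a[130:330,60:430],(444,240)),cv2.resize(b[90:300,260:530],(309,240))]))
s=observe();print(s["time"],s["tool_pos"])
```

```text
27.3833 [ 0.30103964 -0.46253505  0.25380007]
```

View pics/c7.png

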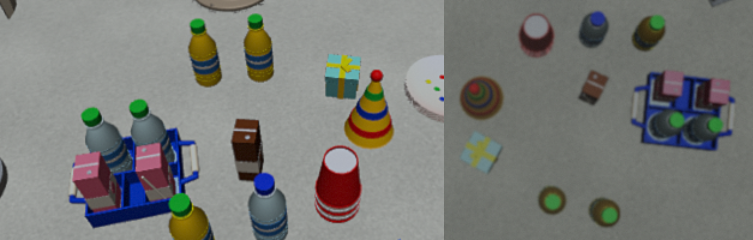

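All four drinks stand upright in their own cells: waters at (665,122) and (708,125), cartons at (668,85) and (715,95) in the top half. Everything else stands where it was.

```bash
python3 -c "
from cell import *
print(hand_in())"
```

```text
the job is handed in; nothing more can be done
None
```

The two green-capped waters and the two pink milk cartons stand upright, one to a cell, in the blue carrier; nothing else was moved, and the job was handed in at about 27 s (limit 102 s).

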